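# Hold a car key over the key reader

## Robot

A 7-joint arm with a two-finger parallel gripper is mounted at the origin on the work surface. World frame = base frame: x ahead of the robot, y to its left, z up, the work surface at z = 0. Lengths are in m, angles in rad, forces in N, time in s.
With the tool pointing down it reaches from about 0.4 to 0.85 m from the base axis. Payload 4.4 kg.
Tool frame: the origin (TCP) lies midway between the tips of the shut fingers; the grasp point (between the pads) lies manip.tcp_to_grasp behind it (manip.tcp_to_grasp is the distance from the TCP to the grasp point, in m); z points along the fingers, y is the line along which they close (so a half turn about z gives the same grasp; the last joint's range is limited). The gripper opens to 94 mm and grips with 3 to 60 N. Pads are 16 mm wide; open, the fingers measure 119 mm over their backs; the gripper's body (75 mm by 177 mm) begins 78 mm behind the grasp point.
Start: joints at [-1.326, 0.628, 0.038, 1.517, -0.027, 0.996, -0.02], TCP at [0.199, 0.619, 0.205] pointing down, gripper open.
Joint ranges: [-3.06, 3.06], [-0.37, 2.12], [-1.25, 1.32], [0.18, 2.47], [-1.1, 4.24], [0.23, 1.98], [-2.94, 2.94]. Speed limits (rad/s): [2.57, 2.57, 3.14, 3.14, 3.14, 3.14, 3.14].

## Interface

Orientations are given as a unit quaternion [x, y, z, w].
In Python, from bench import manip gives the robot as it stands.
- The arm moves only by the shell command python3 -m jog 'ROWS' [FORCE]. ROWS is JSON, one flat list of numbers, 7 for each row, row after row: the turn, a rotation vector about the world's x, y, z in rad, then the shift along the world's x, y, z in m, then the closure, from 0 (fully open) to 1 (shut). A call has 1 to 12 rows; each row is the pose to reach, as a shift and turn from the pose commanded when the call began; what a row does not reach only later rows make up. A row lasts 1/12 s, in which the tool goes at most 41.7 mm and 7.16 degrees, less where a joint would pass 70% of its speed; a pose out of reach is approached as far as the arm can. A call with a gripper value outside its range is refused whole. The fingers move at their own pace and stop on an object; FORCE is the grip in N (left out, the last holds). Time passes only in rows, so rows that repeat a pose let the fingers close. It gives the time, the measured TCP pose, the force, the opening and the grip force at its end, in the units of the state.
- manip.state(): the state, without advancing time (a new reading comes with each control period).
- manip.snapshot(name): name is "scene" or "top" or "wrist"; returns the picture (420x560x3 uint8, red, green, blue); there is no depth.
- manip.camera_model(name): a dict with "vfov" (degrees; the focal length in pixels is half the picture's height over the tangent of half this angle, whatever the lens; pixels are square), "cx", "cy" (the principal point, pixels), "k1" (the pictures are not rectified: a ray, as slopes to the right and down, at radius r is drawn at 1 + k1 r^2 times it, then the intrinsics apply), "origin" and "attitude" of the camera in the world; the wrist camera has in their place "hand_eye" (4x4, takes a point from camera to tool coordinates, whose origin is the TCP and whose axes are the flange's). Camera axes: x right, y up, looking along -z (the intrinsics and any distortion apply to the point x, -y, -z); pixel columns grow to the right and rows downward; lengths in m; the calibration is good to about 2 mm. A picture is of the moment at which its call begins: read the wrist's pose just before it. camera_model takes no time and is no camera call.
- manip.sign_off(): hands the job in; it is judged then, once.
The state is a dict: "clock": time; "joint_positions": joint angles; "joint_velocities": joint speeds; "tau": joint torques, N m; "ee_pos": TCP position; "orientation": TCP orientation; "force": force on the tool from outside, world axes, zero at the start; "moment": the same for the moment, N m; "opening": finger opening in m; "grip_force": force on a finger pad.
Only numpy, scipy, OpenCV 4.12 (cv2) and the standard library are available. Lean on these libraries where they do the work, as an engineer would, in place of code of your own. Each camera call takes 0.05 s, during which the arm holds its last target. There are 200 camera calls.

## Task

Lift the car key with the round head out of its stand, carry it over the pin organiser to the other side without hitting it, and bring it over the slot on top of the key reader, which scans the key without contact. Hold it there, hanging upright and still, the blade pointing down with its tip about a centimetre above the middle of the slot and its width in line with the slot's length, touching nothing but the gripper; the program finishes while still holding it like this. Touch neither the reader nor the other keys, and leave everything else in its place.

Things in the scene. Friction and masses are not known exactly. Their poses are not given: they have to be found in the camera images.
- key_round_head (a point): Centre of the round head of the car key to carry: a black disc 40 mm in diameter, 14 mm thick, standing on edge; its top is 20 mm above this point. A shoulder 24 mm wide, 14 mm thick ends 30 mm below this point and rests on the stand. Axes: x through the 14 mm thickness (flat faces), y along the width, z up. About 45 g, loose, lifts straight out. Grip it across the thickness.
- key_round_tip (a point): Tip of the steel blade of the same key, 75 mm straight below the head's centre; same axes. The blade is 3 mm thick (x), 9 mm wide (y) and reaches 45 mm below the shoulder; at the start it is in a slot of the stand.
- key_square_head (a point): Centre of the head of another key in the stand: the head is a square, 38 mm wide, 14 mm thick; otherwise alike, same axes, top 20 mm above this point. Not to be moved.
- key_slim_head (a point): Centre of the head of another key in the stand: the head is a narrow rectangle, 22 mm wide, 14 mm thick; otherwise alike, same axes, top 20 mm above this point. Not to be moved.
- stand: Fixed wooden key stand, 50 mm (x) by 190 mm (y) by 60 mm high, origin at the centre of its underside. Three slots in its top, 60 mm apart along y, 52 mm deep, hold the three keys in any order, blades down, widths along y, with 1 mm clearance all round. It may be left or right of the organiser.
- reader_slot (a point): Middle of the mouth of the slot on top of the key reader, 80 mm above the table. The reader is a fixed grey box 110 x 110 x 45 mm with an aluminium tower 50 x 50 mm, 35 mm high, on its middle; the slot in the tower's top is 14 mm long (y), 6 mm wide (x), 30 mm deep; z up. It is on the other side of the organiser from the stand.
- organiser: Fixed grey organiser with little clear drawers, 320 mm long (x), 75 mm wide (y), 120 mm high, standing between stand and reader; origin at the centre of its underside. Its top is an open tray 20 mm deep; nothing in it sticks out above 120 mm. The key must pass over it.
- padlock: Loose brass padlock standing up, 22 x 45 x 70 mm, origin under its centre. Leave alone.
- lock_cylinder: Loose brass lock cylinder lying on the table, 65 mm long (x), 17 mm wide, 30 mm high, origin under its centre. Leave alone.
- screwdriver: Loose screwdriver lying down, about 200 mm long, 26 mm high. Leave alone.
- brush: Loose bench brush lying down, about 200 mm long, 20 mm high. Leave alone.
- oil_bottle: Loose white oil bottle standing up, 40 mm across, 120 mm high, origin under its centre. Leave alone.
- mug: Loose white mug, 80 mm across, 90 mm high, origin under its centre. Leave alone.

How it is judged:
By the outcome, as a careful person would: the job done as asked, in the order asked, and still so for the second after the job is handed in, while the arm keeps its last pose, push and grip.
It also fails if it takes over 45 s, if anything falls off the work surface, if the arm or the gripper's body presses on something with over 40 N, if the wrist force passes 120 N, or if a joint passes its speed limit or range.

## Working session

There is one attempt and no reset: what is moved stays moved. The work goes in short steps, Python scripts to look and compute and a shell command to move; the robot and the scene stay as the last step left them, time stands still between calls to the robot, and variables do not carry over. Pictures are saved under pics/ and viewed, at most 11 in all, crops included, and the job is handed in when it is done.

```bash
mkdir -p pics; python3 - <<'E'
from bench import manip
import cv2,numpy as np
for n in("scene","top"):
    cv2.imwrite(f"pics/{n}0.png",manip.snapshot(n)[:,:,::-1]); print(n,manip.camera_model(n))
print(manip.camera_model("wrist"),manip.tcp_to_grasp); s=manip.state();print(s)
E
```

```text
scene {'vfov': 53.46379377218487, 'cx': 278.921289365427, 'cy': 213.08789150579662, 'k1': -0.12348132174966593, 'origin': array([ 0.96009567, -0.34324541,  0.79872461]), 'attitude': array([0.26004769, 0.10922378, 0.3589855 , 0.88970488])}
top {'vfov': 51.764563436116106, 'cx': 281.39329118117854, 'cy': 214.92077058385658, 'k1': 0.024912221858707357, 'origin': array([0.54101419, 0.00581526, 1.17519581]), 'attitude': array([ 0.01389231, -0.03271132, -0.69680023,  0.71638426])}
{'vfov': 60.20894922945926, 'cx': 280.8369524322025, 'cy': 206.59582840655798, 'k1': -0.060651291411301024, 'hand_eye': array([[-1.12554712e-03,  9.60573400e-01,  2.78024238e-01,
         7.98359760e-02],
       [ 9.99999098e-01,  1.28476919e-03, -3.90501923e-04,
         6.64855948e-04],
       [-7.32302735e-04,  2.78023548e-01, -9.60573980e-01,
        -1.78851125e-01],
       [ 0.00000000e+00,  0.00000000e+00,  0.00000000e+00,
         1.00000000e+00]])} 0.0188
{'clock': 0.1, 'joint_positions': array([-1.32578596,  0.62921074,  0.03843574,  1.51822025, -0.02696717,
        0.99629473, -0.01999827]), 'joint_velocities': array([ 0.00096416, -0.00111523,  0.00188709, -0.00220494,  0.00014868,
       -0.00089071, -0.00154537]), 'tau': array([ 3.24412089e-03, -5.50789511e+01,  1.14761095e+00, -1.87117517e+01,
       -5.21110289e-02,  1.91528653e-02,  4.46939987e-05]), 'ee_pos': array([0.19859002, 0.61832236, 0.20468899]), 'orientation': array([ 1.54766545e-01,  9.87950740e-01, -8.00471754e-04, -1.07721231e-04]), 'force': array([ 0.66063877, -0.79303118,  0.02877022]), 'moment': array([ 0.02746969, -0.04883348,  0.00926963]), 'grip_force': 0.0, 'opening': 0.09399094326174584}
```

View pics/top0.png

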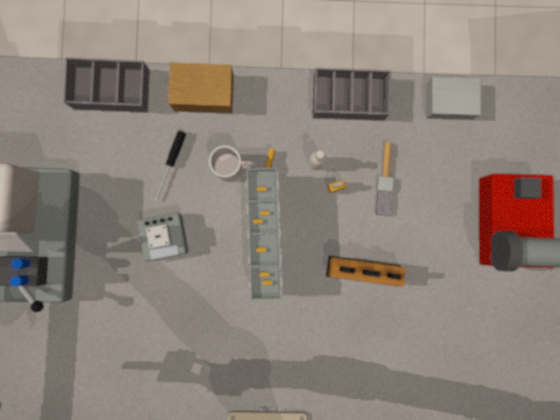

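View pics/scene0.png

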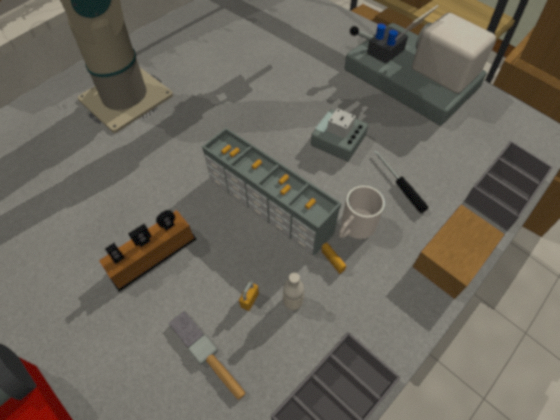

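The top view shows the stand at about (367,271), the organiser at (263,232), and the reader at (160,237). In the scene view the keys are at (115,253), (140,235) and (166,218), so I'll zoom in on them.

```bash
cat >h.py <<'E'
import numpy as np,cv2
from scipy.spatial.transform import Rotation as R
from bench import manip
def cam(n,s=None):
    m=manip.camera_model(n)
    if n=="wrist":
        T=np.eye(4);T[:3,:3]=R.from_quat(s["orientation"]).as_matrix();T[:3,3]=s["ee_pos"]
        T=T@m["hand_eye"];return m,T[:3,3],T[:3,:3]
    return m,np.array(m["origin"]),R.from_quat(m["attitude"]).as_matrix()
def K(m):
    f=210/np.tan(np.radians(m["vfov"]/2));return np.array([[f,0,m["cx"]],[0,f,m["cy"]],[0,0,1]]),np.array([m["k1"],0,0,0,0.])
def ray(c,uv):
    m,o,A=c;k,d=K(m);p=cv2.undistortPoints(np.array([[uv]],float),k,d)[0,0]
    return o,A@np.array([p[0],-p[1],-1])
def atz(c,uv,z):
    o,d=ray(c,uv);return o+d*(z-o[2])/d[2]
def proj(c,P):
    m,o,A=c;k,d=K(m);q=(np.atleast_2d(P)-o)@A*np.array([1,-1,-1])
    return cv2.projectPoints(q,np.zeros(3),np.zeros(3),k,d)[0][:,0]
E
python3 - <<'E'
import cv2,numpy as np
from h import *
a=cv2.imread("pics/scene0.png")[195:295,90:215];b=cv2.imread("pics/top0.png")[240:300,320:415]
c=cv2.imread("pics/top0.png")[205:270,130:195]
a=cv2.resize(a,(500,400),interpolation=2);b=cv2.resize(b,None,fx=4,fy=4,interpolation=2);c=cv2.resize(c,None,fx=4,fy=4,interpolation=2)
o=np.zeros((560,780,3),np.uint8);o[:400,:500]=a
o2=np.zeros((600,780,3),np.uint8);o2[:300,:375]=cv2.resize(a,(375,300));o2[:240,400:780]=b;o2[310:570,400:660]=c
cv2.imwrite("pics/z.png",o2)
t=cam("top")
for n,p,z in[("stand",(367,271),.06),("keyL",(347,269),.11),("keyM",(371,272),.11),("keyR",(394,275),.11),("readtower",(158,236),.08),("orgA",(249,170),.12),("orgB",(278,170),.12),("orgC",(252,297),.12),("orgD",(283,297),.12)]: print(n,atz(t,p,z).round(3))
E
```

```text
stand [ 0.477 -0.247  0.06 ]
keyL [ 0.483 -0.186  0.11 ]
keyM [ 0.478 -0.245  0.11 ]
keyR [ 0.472 -0.302  0.11 ]
readtower [0.552 0.285 0.08 ]
orgA [0.719 0.061 0.12 ]
orgB [ 0.722 -0.01   0.12 ]
orgC [0.411 0.044 0.12 ]
orgD [ 0.413 -0.031  0.12 ]
```

View pics/z.png

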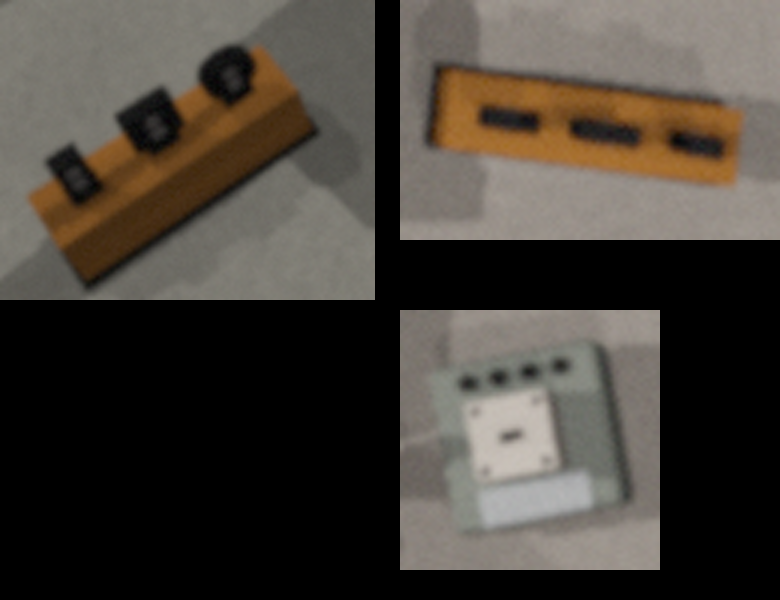

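Top-view crop: the round key is the stand's left key in the top view, at about (347.5,269.7), which puts it near (0.483,-0.186). The slot is at (158,236), near (0.552,0.285). The yaws are roughly -5° for the stand and +10° for the reader. Moving over now.

```bash
python3 -m jog '[0,0,-0.1,0.02,-0.03,0.01,0, 0,0,-0.22,0.04,-0.065,0.02,0, 0,0,-0.34,0.06,-0.10,0.03,0, 0,0,-0.46,0.08,-0.135,0.04,0, 0,0,-0.58,0.10,-0.17,0.05,0, 0,0,-0.70,0.12,-0.205,0.06,0, 0,0,-0.82,0.14,-0.24,0.07,0, 0,0,-0.94,0.16,-0.275,0.08,0, 0,0,-1.06,0.18,-0.31,0.08,0, 0,0,-1.18,0.20,-0.345,0.08,0, 0,0,-1.28,0.22,-0.38,0.08,0, 0,0,-1.354,0.23,-0.40,0.08,0]'
```

```text
clock: 1.1
ee_pos: [0.4306, 0.2142, 0.2858]
orientation: [0.743, 0.669, 0.0, 0.001]
force: [-0.2, 0.1, -0.3]
opening: 0.0942
grip_force: 0.0
```

```bash
python3 - <<'E'
from h import *
import json
s=manip.state();cv2.imwrite("pics/wr.png",manip.snapshot("wrist")[:,:,::-1]);json.dump({k:list(s[k]) for k in("ee_pos","orientation")},open("wr.json","w"))
E
python3 -m jog '[0,0,0,0.004,-0.03,0,0, 0,0,0,0.008,-0.065,0,0, 0,0,0,0.012,-0.10,0,0, 0,0,0,0.017,-0.14,0,0, 0,0,0,0.022,-0.18,0,0, 0,0,0,0.028,-0.22,0,0, 0,0,0,0.034,-0.26,-0.01,0, 0,0,0,0.04,-0.30,-0.025,0, 0,0,0,0.046,-0.34,-0.045,0, 0,0,0,0.05,-0.37,-0.065,0, 0,0,0,0.052,-0.39,-0.08,0, 0,0,0,0.052,-0.40,-0.085,0]'
python3 - <<'E'
from h import *
import json,time
s=manip.state();im=manip.snapshot("wrist")[:,:,::-1].copy();json.dump({k:list(s[k]) for k in("ee_pos","orientation")},open("wk.json","w"))
cv2.imwrite("pics/wk.png",im)
a=cv2.imread("pics/wr.png");o=np.hstack([im,a]);cv2.imwrite("pics/both.png",cv2.resize(o,(800,300)))
E
```

```text
clock: 2.15
ee_pos: [0.4792, -0.1838, 0.1982]
orientation: [0.741, 0.672, -0.002, -0.001]
force: [0.0, 0.1, 0.6]
opening: 0.0938
grip_force: 0.0
```

View pics/wk.png

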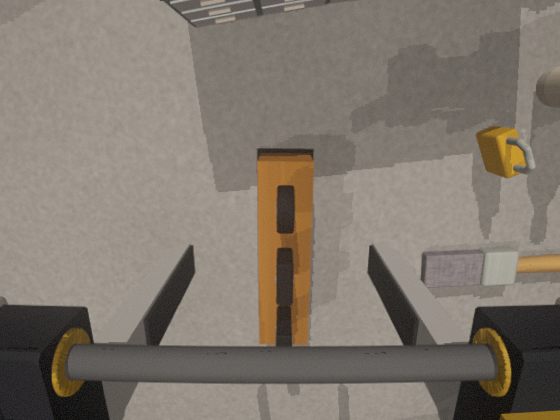

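View pics/wr.png

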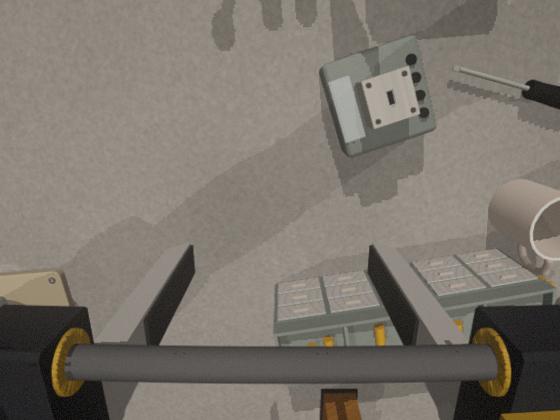

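Wrist views: the round key is edge-on at (286,209), well aligned between the fingers. In the other picture the reader slot is at (391,98). Next I measure both.

```bash
python3 - <<'E'
from h import *
import json
from scipy.optimize import least_squares
s=json.load(open("wk.json"));c=cam("wrist",s);im=cv2.imread("pics/wk.png")
print(R.from_quat(s["orientation"]).as_matrix().round(3).tolist())
m=np.zeros(im.shape[:2],np.uint8);m[165:246,262:308]=(im[165:246,262:308].max(2)<75)*255
n,l,st,ce=cv2.connectedComponentsWithStats(m);i=1+st[1:,4].argmax();x,y,w,h,_=st[i];print("bbox",x,y,w,h,ce[i])
box=np.array([x-.0,y,x+w,y+h])
mm=np.where(l==i);print("minrect",cv2.minAreaRect(np.array(mm)[::-1].T.astype(np.float32)))
t=np.linspace(0,2*np.pi,60)
def model(p):
    yaw=np.radians(-5.4);X=np.array([np.cos(yaw),np.sin(yaw),0]);Y=np.array([-X[1],X[0],0])
    C=np.array([p[0],p[1],.09]);P=np.vstack([C+sx*.007*X+.02*np.cos(t)[:,None]*Y+.02*np.sin(t)[:,None]*[0,0,1] for sx in(-1,1)])
    q=proj(c,P);return np.r_[q.min(0),q.max(0)]
r=least_squares(lambda p:model(p)-box,[.483,-.186]);print("key",r.x,r.fun)
# stand edges direction: top edges z=.06
g=cv2.cvtColor(im,cv2.COLOR_BGR2HSV);om=((g[...,0]<20)&(g[...,1]>120)&(g[...,2]>60))
L=[];Rr=[]
for v in range(165,335,5):
    u=np.where(om[v,240:330])[0]+240;L.append(atz(c,(u.min(),v),.06));Rr.append(atz(c,(u.max()+1,v),.06))
for E in(L,Rr):
    E=np.array(E);f=np.polyfit(E[:,1],E[:,0],1);print("stand edge x at y=-.186",np.polyval(f,-.186),"yaw",np.degrees(-np.arctan(f[0])))
s=json.load(open("wr.json"));c=cam("wrist",s);im=cv2.imread("pics/wr.png");gy=cv2.cvtColor(im,6)
m=np.zeros_like(gy);m[88:108,382:400]=(gy[88:108,382:400]<80)*255
n,l,st,ce=cv2.connectedComponentsWithStats(m);i=1+st[1:,4].argmax();print(st[i],ce[i])
print("slot wrist",atz(c,ce[i],.08),"top",atz(cam("top"),(400/4-0+130-100+ (511-400)/4,205+(435-310)/4),.08))
P=np.array([atz(c,q,.08) for q in((360,87),(408,67),(419,118),(371,129))]);print(P.round(4),P.mean(0));
for a,b in((0,1),(3,2),(0,3),(1,2)): d=P[b]-P[a];print(np.linalg.norm(d),np.degrees(np.arctan2(d[1],d[0])))
E
```

```text
[[0.098, 0.995, -0.004], [0.995, -0.098, -0.001], [-0.001, -0.004, -1.0]]
bbox 277 186 18 47 [285.41207349 209.06299213]
minrect ((285.5, 209.0), (46.0, 17.0), 90.0)
key [ 0.48385552 -0.1882269 ] [-0.07993036 -0.74999558  0.07957821  0.78027201]
stand edge x at y=-.186 0.45901223554973675 yaw -6.071621596883415
stand edge x at y=-.186 0.5087263483189987 yaw -6.1200531476066535
[387  91   8  13  61] [390.44262295  97.19672131]
slot wrist [0.55352393 0.2889538  0.08      ] top [0.55137039 0.28574443 0.08      ]
[[0.5227 0.302  0.08  ]
 [0.5724 0.3169 0.08  ]
 [0.583  0.2651 0.08  ]
 [0.5321 0.2586 0.08  ]] [0.55253578 0.28566732 0.08      ]
0.05190373212491961 16.698339762008274
0.05132398915031598 7.223075725802249
0.044366302786769514 -77.80715608598413
0.05289333209800724 -78.47043460238105
```

```bash
python3 -c "
import cv2
a=cv2.imread('pics/wr.png')[30:165,310:445];cv2.imwrite('pics/zr.png',cv2.resize(a,(594,594),interpolation=2))"
```

```text
(no output)
```

View pics/zr.png

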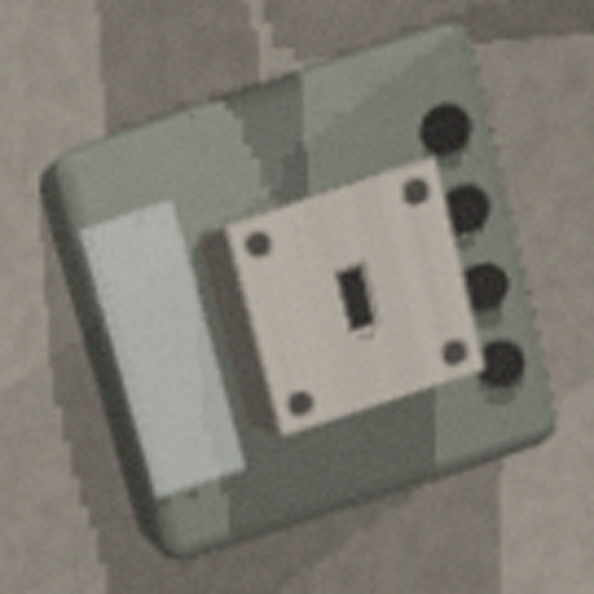

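```bash
python3 -m jog '[0,0,-0.004,0.002,-0.002,-0.015,0, 0,0,-0.008,0.004,-0.004,-0.035,0, 0,0,-0.008,0.0045,-0.0045,-0.055,0, 0,0,-0.008,0.0045,-0.0045,-0.075,0, 0,0,-0.008,0.0045,-0.0045,-0.09,0, 0,0,-0.008,0.0045,-0.0045,-0.10,0, 0,0,-0.008,0.0045,-0.0045,-0.11,0, 0,0,-0.008,0.0045,-0.0045,-0.118,0, 0,0,-0.008,0.0045,-0.0045,-0.124,0, 0,0,-0.008,0.0045,-0.0045,-0.126,0, 0,0,-0.008,0.0045,-0.0045,-0.126,0]'; python3 -c "
from h import *
import json
s=manip.state();print(s['ee_pos'],R.from_quat(s['orientation']).as_matrix().round(4))
c=cam('wrist',json.load(open('wr.json')))
P=np.array([atz(c,q,.08) for q in((361.1,81.8),(409.3,65.9),(420,114.5),(374.1,129.1),(391.25,97.3))]);print(P.round(4),P[:4].mean(0))
for a,b in((0,1),(3,2),(0,3),(1,2)): d=P[b]-P[a];print(np.linalg.norm(d),np.degrees(np.arctan2(d[1],d[0])))
"
```

```text
clock: 3.12
ee_pos: [0.4853, -0.1855, 0.0744]
orientation: [0.742, 0.67, 0.0, -0.0]
force: [-0.2, -0.6, -0.2]
opening: 0.0938
grip_force: 0.0
[ 0.48528563 -0.18548753  0.07437601] [[ 1.018e-01  9.948e-01 -1.000e-04]
 [ 9.948e-01 -1.018e-01  2.000e-04]
 [ 2.000e-04 -1.000e-04 -1.000e+00]]
[[0.5241 0.307  0.08  ]
 [0.5738 0.3179 0.08  ]
 [0.5841 0.2686 0.08  ]
 [0.5353 0.2582 0.08  ]
 [0.5544 0.2888 0.08  ]] [0.55430435 0.28791687 0.08      ]
0.05085743729709489 12.358012224641797
0.04984614924024898 12.006585846920816
0.050041353702623116 -77.02528557697434
0.050346414564697545 -78.18098627865947
```

```bash
python3 -m jog '[0,0,-0.004,-0.0014,-0.0025,-0.003,0, 0,0,-0.004,-0.0014,-0.0025,-0.003,0, 0,0,-0.004,-0.0014,-0.0025,-0.003,0.6, 0,0,-0.004,-0.0014,-0.0025,-0.003,0.7, 0,0,-0.004,-0.0014,-0.0025,-0.003,0.8, 0,0,-0.004,-0.0014,-0.0025,-0.003,1, 0,0,-0.004,-0.0014,-0.0025,-0.003,1, 0,0,-0.004,-0.0014,-0.0025,-0.003,1, 0,0,-0.004,-0.0014,-0.0025,-0.003,1, 0,0,-0.004,-0.0014,-0.0025,-0.003,1, 0,0,-0.004,-0.0014,-0.0025,-0.003,1, 0,0,-0.004,-0.0014,-0.0025,-0.003,1]' 20
```

```text
clock: 4.12
ee_pos: [0.4838, -0.1881, 0.0715]
orientation: [0.744, 0.669, 0.0, -0.0]
force: [-0.4, 0.0, -0.4]
opening: 0.0308
grip_force: 0.0
```

```bash
python3 -m jog '[0,0,0,0,0,0,1, 0,0,0,0,0,0,1, 0,0,0,0,0,0,1, 0,0,0,0,0,0,1, 0,0,0,0,0,0,1, 0,0,0,0,0,0,1]' 20
```

```text
clock: 4.62
ee_pos: [0.4831, -0.1879, 0.0713]
orientation: [0.744, 0.669, -0.0, -0.001]
force: [-2.6, 0.0, 0.1]
opening: 0.0137
grip_force: 20.0
```

```bash
python3 -m jog '[0,0,0,0,0,0.006,1, 0,0,0,0,0,0.015,1, 0,0,0,0,0,0.027,1, 0,0,0,0,0,0.042,1, 0,0,0,0,0,0.059,1, 0,0,0,0,0,0.077,1, 0,0,0,0,0,0.096,1, 0,0,0,0,0,0.115,1, 0,0,0,0,0,0.133,1, 0,0,0,0,0,0.149,1, 0,0,0,0,0,0.16,1, 0,0,0,0,0,0.165,1]'; python3 - <<'E'
from h import *
import json
s=manip.state();print(s["ee_pos"]);cv2.imwrite("pics/wl.png",manip.snapshot("wrist")[:,:,::-1]);json.dump({k:list(s[k]) for k in("ee_pos","orientation")},open("wl.json","w"))
cv2.imwrite("pics/sl.png",manip.snapshot("scene")[:,:,::-1])
E
```

```text
clock: 5.62
ee_pos: [0.4854, -0.1888, 0.2392]
orientation: [0.744, 0.669, 0.001, 0.002]
force: [0.3, 0.6, -0.9]
opening: 0.0138
grip_force: 20.0
[ 0.4853584  -0.18880203  0.23922938]
```

View pics/wl.png

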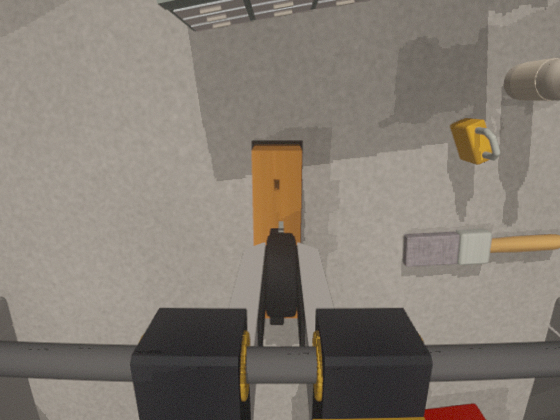

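Key held upright, with its blade visible at (281,228) and the empty stand slot at (277,184). Carrying it over the organiser.

```bash
python3 -m jog '[0,0,0.01,0.001,0.008,0,1, 0,0,0.02,0.003,0.023,0,1, 0,0,0.04,0.007,0.045,0,1, 0,0,0.06,0.011,0.073,0,1, 0,0,0.08,0.015,0.103,0,1, 0,0,0.10,0.019,0.133,0,1, 0,0,0.12,0.024,0.163,0,1, 0,0,0.14,0.028,0.193,0,1, 0,0,0.16,0.033,0.223,0,1, 0,0,0.18,0.037,0.253,0,1, 0,0,0.20,0.042,0.283,0,1, 0,0,0.22,0.046,0.313,0,1]' && python3 -m jog '[0,0,0.02,0.004,0.03,0,1, 0,0,0.04,0.008,0.059,0,1, 0,0,0.06,0.012,0.087,0,1, 0,0,0.075,0.016,0.112,0,1, 0,0,0.085,0.019,0.132,0,1, 0,0,0.092,0.022,0.147,0,1, 0,0,0.097,0.024,0.157,0,1, 0,0,0.1,0.024,0.162,0,1, 0,0,0.1,0.024,0.163,0,1, 0,0,0.1,0.024,0.163,0,1, 0,0,0.1,0.024,0.163,0,1]'; python3 - <<'E'
from h import *
import json
s=manip.state();print(s["ee_pos"],s["opening"],R.from_quat(s["orientation"]).as_matrix().round(4));cv2.imwrite("pics/wh.png",manip.snapshot("wrist")[:,:,::-1]);json.dump({k:list(s[k]) for k in("ee_pos","orientation")},open("wh.json","w"))
cv2.imwrite("pics/th.png",manip.snapshot("top")[:,:,::-1])
E
```

```text
clock: 6.72
ee_pos: [0.5291, 0.1271, 0.2355]
orientation: [0.665, 0.747, -0.001, -0.001]
force: [0.6, -1.4, -2.0]
opening: 0.0139
grip_force: 20.0
clock: 7.63
ee_pos: [0.5539, 0.2865, 0.2365]
orientation: [0.628, 0.778, -0.0, 0.0]
force: [-0.1, -0.9, -0.7]
opening: 0.0144
grip_force: 20.0
[0.55385706 0.28646154 0.23645984] 0.014424483487496342 [[-2.107e-01  9.775e-01 -3.000e-04]
 [ 9.775e-01  2.107e-01 -8.000e-04]
 [-7.000e-04 -4.000e-04 -1.000e+00]]
```

View pics/wh.png

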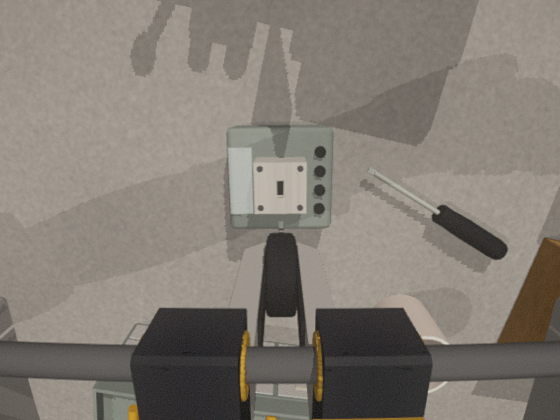

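The slot is at (280,188) and the tower edges run square with the image; the blade tip shows near (281,223). Checking the offset next.

```bash
python3 - <<'E'
from h import *
import json
s=json.load(open("wh.json"));c=cam("wrist",s);im=cv2.imread("pics/wh.png");gy=cv2.cvtColor(im,6)
m=np.zeros_like(gy);m[174:202,268:292]=(gy[174:202,268:292]<80)*255
n,l,st,ce=cv2.connectedComponentsWithStats(m);i=1+st[1:,4].argmax();print(st[i],ce[i])
slot=atz(c,ce[i],.08);print("slot",slot)
hsv=im.astype(int);tw=((im.min(2)>150)&((im[...,2].astype(int)-im[...,0])>8)).astype(np.uint8);tw[:150]=0;tw[220:]=0;tw[:,:245]=0;tw[:,315:]=0
n,l,st,ce=cv2.connectedComponentsWithStats(tw);i=1+st[1:,4].argmax();print(st[i])
r=cv2.boxPoints(cv2.minAreaRect(np.array(np.where(l==i))[::-1].T.astype(np.float32)));P=np.array([atz(c,q,.08) for q in r]);print(P.round(4),P.mean(0))
for a in range(4): d=P[(a+1)%4]-P[a];print(np.linalg.norm(d),np.degrees(np.arctan2(d[1],d[0])))
T=np.array(s["ee_pos"]);print("tip px",proj(c,T-[0,0,.0562]),"tool y ang",np.degrees(np.arctan2(.2107,.9775)))
# keep tall crop: wrist blade at lift, scene, top
a=im[210:250,261:301];b=cv2.imread("pics/th.png")[195:270,120:200]
cv2.imwrite("pics/m.png",np.hstack([cv2.resize(a,(400,400),interpolation=2),cv2.resize(b,(400,400),interpolation=2)]))
E
```

```text
[278 182   5  13  63] [279.96825397 187.80952381]
slot [0.55390397 0.28924806 0.08      ]
[ 253  160   54   54 2448]
[[0.5238 0.31   0.08  ]
 [0.572  0.3203 0.08  ]
 [0.5838 0.2701 0.08  ]
 [0.5336 0.2593 0.08  ]] [0.55330882 0.28989945 0.08      ]
0.04929978836356104 12.09708027926022
0.0515893804346578 -76.81780399363788
0.05135047876568536 -167.89957587158347
0.05159429896289255 100.90463768338411
tip px [[278.72279601 225.04335773]] tool y ang 12.163990127221432
```

View pics/m.png

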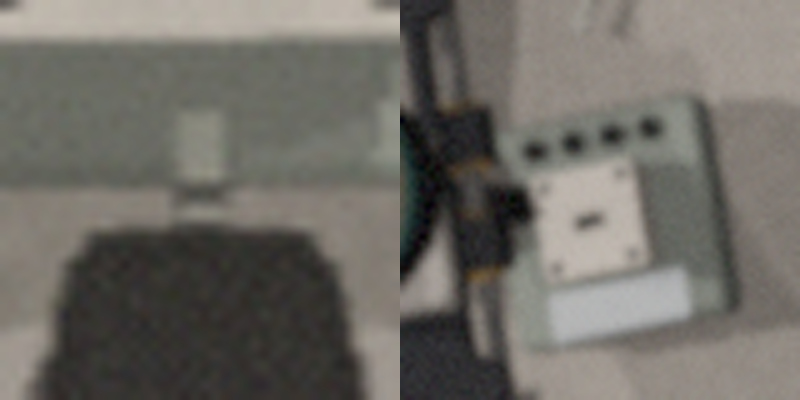

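```bash
python3 -m jog '[0,0,0,0,0,-0.005,1, 0,0,0,-0.001,0,-0.015,1, 0,0,0,-0.002,0.001,-0.027,1, 0,0,0,-0.002,0.001,-0.04,1, 0,0,0,-0.002,0.001,-0.052,1, 0,0,0,-0.002,0.001,-0.06,1, 0,0,0,-0.002,0.001,-0.066,1, 0,0,0,-0.002,0.001,-0.068,1, 0,0,0,-0.002,0.001,-0.068,1, 0,0,0,-0.002,0.001,-0.068,1, 0,0,0,-0.002,0.001,-0.068,1]'; python3 - <<'E'
from h import *
import json
s=manip.state();print(s["ee_pos"],R.from_quat(s["orientation"]).as_matrix().round(4)[:,1:]);im=manip.snapshot("wrist")[:,:,::-1];json.dump({k:list(s[k]) for k in("ee_pos","orientation")},open("wd.json","w"))
t=manip.snapshot("top")[:,:,::-1];sc=manip.snapshot("scene")[:,:,::-1]
for n,i in(("wd",im),("td",t),("sd",sc)):cv2.imwrite(f"pics/{n}.png",i)
c=cam("wrist",s);T=np.array(s["ee_pos"]);print("tip px",proj(c,T-[0,0,.0562]),"scene tip",proj(cam("scene"),T-[0,0,.0562]))
print("slot px",proj(c,[.552,.288,.08]),proj(cam("scene"),[.552,.288,.08]))
a=im[150:250,231:331];b=sc[90:170,300:380]
cv2.imwrite("pics/m2.png",np.hstack([cv2.resize(a,(400,400),interpolation=2),cv2.resize(b,(400,400),interpolation=2)]))
E
```

```text
clock: 8.65
ee_pos: [0.5523, 0.289, 0.1691]
orientation: [0.628, 0.779, 0.001, 0.0]
force: [0.5, -0.3, -0.7]
opening: 0.0141
grip_force: 20.0
[0.55234635 0.28901443 0.16911884] [[ 9.772e-01  1.100e-03]
 [ 2.123e-01  6.000e-04]
 [ 1.200e-03 -1.000e+00]]
tip px [[278.58769594 225.12352703]] scene tip [[343.24498342 107.38489886]]
slot px [[278.05617914 212.37097914]] [[341.30372783 117.60950972]]
```

View pics/m2.png

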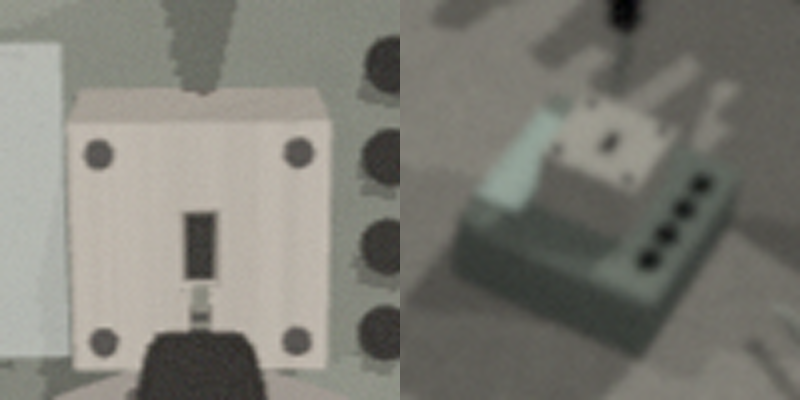

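The wrist crop shows the tip and slot at the same column (200 of 400). Along the slot's length the tip is about 1.5 mm short, so I'll correct that and go down to 1 cm.

```bash
python3 -m jog '[0,0,0,0,0.0005,-0.003,1, 0,0,0,0,0.001,-0.008,1, 0,0,0,-0.0003,0.0015,-0.013,1, 0,0,0,-0.0003,0.0015,-0.018,1, 0,0,0,-0.0003,0.0015,-0.021,1, 0,0,0,-0.0003,0.0015,-0.023,1, 0,0,0,-0.0003,0.0015,-0.023,1, 0,0,0,-0.0003,0.0015,-0.023,1, 0,0,0,-0.0003,0.0015,-0.023,1, 0,0,0,-0.0003,0.0015,-0.023,1, 0,0,0,-0.0003,0.0015,-0.023,1, 0,0,0,-0.0003,0.0015,-0.023,1]'; python3 - <<'E'
from h import *
s=manip.state();print(s["ee_pos"],abs(s["joint_velocities"]).max());im=manip.snapshot("wrist")[:,:,::-1]
sc=manip.snapshot("scene")[:,:,::-1]
T=np.array(s["ee_pos"]);c=cam("wrist",s);print("tip",proj(c,T-[0,0,.0562]),proj(cam("scene"),T-[0,0,.0562]))
a=im[150:250,231:331];b=sc[80:160,300:380]
cv2.imwrite("pics/m3.png",np.hstack([cv2.resize(a,(400,400),interpolation=2),cv2.resize(b,(400,400),interpolation=2)]))
E
```

```text
clock: 9.8
ee_pos: [0.5517, 0.2904, 0.1457]
orientation: [0.628, 0.779, 0.0, 0.0]
force: [-0.5, 0.2, -0.5]
opening: 0.014
grip_force: 20.0
[0.55165064 0.29039913 0.14566587] 0.0014364154692252191
tip [[278.66471284 225.1089248 ]] [[342.25749411 114.19151145]]
```

View pics/m3.png

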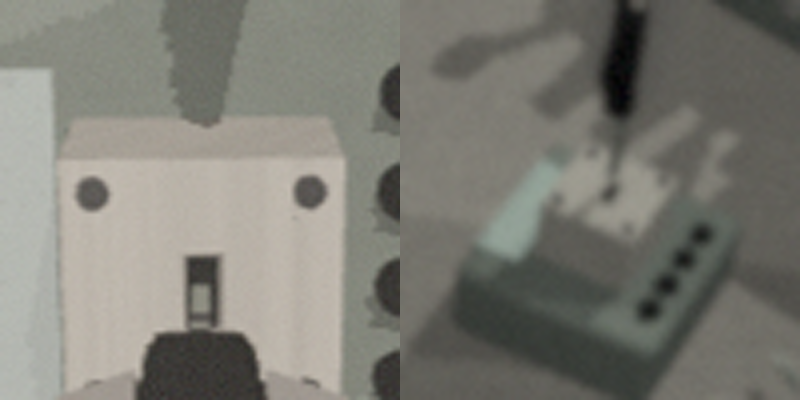

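```bash
python3 -c "
from bench import manip
print(manip.sign_off())"
```

```text
the job is handed in; nothing more can be done
None
```

The job is handed in: the round-head key hangs upright and still in the gripper, tip about 1 cm above the middle of the reader slot and blade width in line with it. I saw no sign of contact with the reader or other keys, and the clock stood at 9.8 s at the last move.

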